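Clip a counting chamber onto the counting stage

ROBOT

A 6-joint arm with a two-finger parallel gripper is mounted at the origin on the work surface. World frame = base frame: x ahead of the robot, y to its left, z up, the work surface at z = 0. Lengths are in mm, angles in rad, forces in N, time in s.
With the tool pointing down it reaches from about 250 to 775 mm from the base axis. Payload 8.9 kg.
Tool frame: the origin (TCP) lies midway between the tips of the shut fingers; the grasp point (between the pads) lies 19 mm behind it; z points along the fingers, y is the line along which they close (so a half turn about z gives the same grasp; the last joint's range is limited). The gripper opens to 85 mm and grips with 20 to 120 N. Pads are 22 mm wide; open, the fingers measure 114 mm over their backs; the gripper's body (76 mm by 85 mm) begins 54 mm behind the grasp point. The pads swing forward as they close: fully open they stand 13 mm farther back than shut.
Start: joints at [-1.253, 0.291, -0.153, 1.127, 0, 1.431], TCP at [231.568, -471.169, 231.305] pointing down, gripper open.
Joint ranges: [-2.52, 2.52], [-0.91, 1.74], [-1.3, 1.37], [-1.96, 2.02], [-1.52, 1.47], [-3.14, 3.14]. Speed limits (rad/s): [2.22, 2.22, 2.79, 3.14, 3.14, 3.14].

INTERFACE

Orientations are given as a unit quaternion [w, x, y, z].
In Python, from rig import env, get_obs, eyes, spotter gives the robot as it stands. Calls block until the motion is done:
- env.movep(position, orientation): joint-space move of the TCP to a pose.
- env.servo_line(position, feed=150, attitude=None, stop_force=None): straight line of the TCP; attitude=None keeps the orientation; feed is the mean speed in mm/s. With stop_force (N) it stops when the force on the tool has changed by that much, and returns True; else False.
- env.move_joints(angles): joint-space move.
- env.gripper_to(opening, effort=None): finger opening in mm; effort is the grip in N (None keeps the last); returns when the fingers have stopped.
- env.wait(seconds).
- env.solve_ik(position, orientation): joint angles nearest the present ones, or None.
- get_obs(): the state.
- eyes.grab_frame(name): name is "side" or "top"; returns the picture (400x640x3 uint8, red, green, blue); there is no depth.
- eyes.get_calibration(name): a dict with "fov_y" (degrees; the focal length in pixels is half the picture's height over the tangent of half this angle, whatever the lens; pixels are square), "cx", "cy" (the principal point, pixels), "xyz" and "attitude" of the camera in the world. Camera axes: x right, y down, z forward; pixel columns grow to the right and rows downward; lengths in mm; the calibration is good to about 2 mm. A picture is of the moment at which its call begins. get_calibration takes no time and is no camera call.
A pose or a line that the arm cannot do raises env.Unreachable and nothing moves.
- env.sign_off(): hands the job in; it is judged then, once.
Trained networks look in the newest picture that a camera, given by its name, has taken for a name from the list of things; names that differ only in an ending like _2 or _b are one class to them, and where a whole thing is asked for, a point or a joint stands for the part that bears it (a point fixed in the world has none). Each returns a list of dicts, best first, with "conf" (0 to 1); they miss things now and then, are a little off and sometimes report something else, mostly with a low value. They report only what shows in the picture. A call takes as long as a camera call. They do not tell look-alikes from the thing itself.
- spotter.search_frame(query, camera): "point" ([x, y, z] in mm, in the coordinates of the camera as it stood for that picture, good to about 4 mm: the middle of the surface that is visible of it).
The state is a dict: "time": time; "joint_positions": joint angles; "dq": joint speeds; "joint_torque": joint torques, N m; "tool_pos": TCP position; "tool_rot": TCP orientation; "contact_force": force on the tool from outside, world axes, zero at the start; "ft_torque": the same for the moment, N m; "gripper_width": finger opening in mm; "grasp_force": force on a finger pad.
Only numpy, scipy, OpenCV 4.12 (cv2) and the standard library are available. Lean on these libraries where they do the work, as an engineer would, in place of code of your own. Each camera call takes 0.05 s, during which the arm holds its last target. There are 200 camera calls.

TASK

Get the glass counting chamber ready for counting: swing the stage's spring clip up until it stays open by itself, lay the chamber flat and squarely on the white window of the stage, then lower the clip so that it rests on the chamber and holds it. It is glass: set it down gently, do not drop it.

Things in the scene. Friction and masses are not known exactly. Their poses are not given: they have to be found in the camera images.
- chamber: Counting chamber: loose flat slab, glass in a grey plastic frame, 76 long (x) x 34 wide (y) x 8 mm thick, about 40 g, black H-shaped groove and two mirrored rectangles in the middle of its top. Lies flat on the bench right of the stage (-y), near a white slide mailer (84 x 46 x 12) and a small white cassette (40 x 28 x 7). Origin: centre of its underside, z up. Either end may point either way.
- holder: Counting stage: fixed dark grey block 170 (x) x 90 (y) x 24 mm high, flat top. Origin: centre of underside, z up; x runs to the hinge end. White flush window (84 x 42 mm) for the chamber: centre x -25, y 0, z 24, length along x. Hinge cheeks x 22 to 48, y +-15, up to z 50; hinge axis along y at x 35, z 42. Lowered, the clip reaches from it towards -x; its foot presses at x -4, y 0.
- clip (a joint): Clip angle (rad): 0 = down with nothing beneath (the start; foot 4 mm off the top), grows as it swings up; 0.1 with its foot on the chamber; stop at 1.75, just past upright. Over-centre spring, damped: below about 1.0 it closes by itself (within 1.5 s), above it opens and stays up at the stop. 1 to 2 N at the crossbar moves it.
- clip_bar (a point): Centre of the crossbar at the clip's end: steel bar 12 mm thick, 30 mm long along the stage's y, carried by a strip 14 mm wide. Pinch it end to end from above (it turns between the fingers) or push it. With the clip at 0 it is at x -22, z 52 mm in the stage's frame (57 mm before, 10 mm above the hinge axis); at 1.75 at about x 55, z 96.
Mind the look-alikes: they are no part of the job. Leave any brown or purple look-alike of the chamber alone.

How it is judged:
By the outcome, as a careful person would: the job done as asked, in the order asked, and still so for the second after the job is handed in, with the robot touching nothing.
It also fails if it takes over 58 s, if anything falls off the work surface, if the arm or the gripper's body presses on something with over 40 N, if the wrist force passes 120 N, or if a joint passes its speed limit or range.

## Working session

There is one attempt and no reset: what is moved stays moved. The work goes in short steps, each a Python script; the robot and the scene stay as the last script left them, time stands still between calls to the robot, and variables do not carry over. Pictures are saved under pics/ and viewed, at most 10 in all, crops included, and the job is handed in when it is done.

```bash
ls; mkdir -p pics
python3 - <<'E'
from rig import env,get_obs,eyes,spotter
import cv2,numpy as np
for n in("top","side"):
    im=eyes.grab_frame(n); cv2.imwrite(f"pics/{n}0.png",im[...,::-1]); c=eyes.get_calibration(n); print(n,c)
    for q in("chamber","holder","clip_bar"):
        print(q,[(np.round(d["point"],0),round(d["conf"],2)) for d in spotter.search_frame(q,n)][:5])
print(get_obs())
E
```

```text
pics
top {'fov_y': 43.053778663583635, 'cx': 326.20585610522426, 'cy': 202.44690313466594, 'xyz': array([ 361.16984738,  -51.00894168, 1189.23454569]), 'attitude': array([ 0.05328181, -0.69572093,  0.71365187, -0.06192286])}
chamber [(array([ 250., -111., 1220.]), 0.83), (array([ 150.,  -53., 1206.]), 0.82), (array([  46.,  -54., 1206.]), 0.6)]
holder [(array([-197.,   40., 1169.]), 0.64)]
clip_bar [(array([-200.,   33., 1152.]), 0.65)]
side {'fov_y': 56.20497174917506, 'cx': 321.15307400393067, 'cy': 197.93987191527557, 'xyz': array([423.35438595, 610.17736791, 497.40299154]), 'attitude': array([ 0.04293095, -0.0877844 ,  0.87160277, -0.48037427])}
chamber [(array([-45.,  16., 885.]), 0.63), (array([ -56.,  -96., 1066.]), 0.54)]
holder [(array([ -5., 150., 651.]), 0.7)]
clip_bar [(array([ -3., 124., 650.]), 0.59)]
{'time': 0.4, 'joint_positions': array([-1.25327994e+00,  2.90825809e-01, -1.53477364e-01,  1.12673251e+00,
        1.26291333e-06,  1.43149360e+00]), 'dq': array([-0.00129989, -0.0005262 ,  0.00119297, -0.00025508, -0.00043459,
       -0.0002606 ]), 'joint_torque': array([-6.18698614e-04, -5.36538470e+01,  3.31304848e+01,  5.43461691e-03,
       -1.58259554e-04, -4.09109077e-06]), 'tool_pos': array([ 231.55682535, -471.10173497,  231.21078834]), 'tool_rot': array([-1.19257432e-04,  9.74027742e-01,  2.26428672e-01, -1.00208951e-05]), 'contact_force': array([-0.21879064,  0.22040295,  0.13184391]), 'ft_torque': array([ 0.06421822,  0.00070008, -0.02312552]), 'grasp_force': 0.0, 'gripper_width': 85.21680962503198}
```

View pics/top0.png

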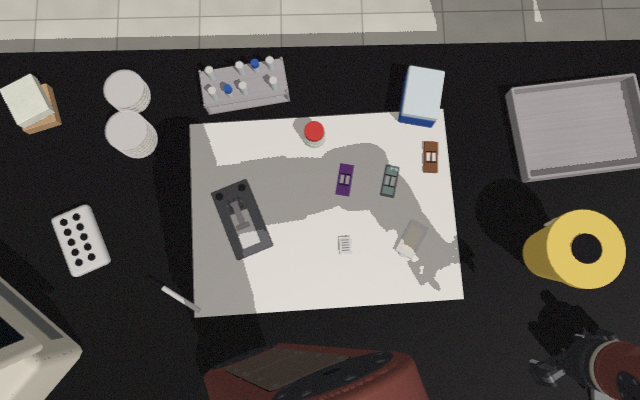

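View pics/side0.png

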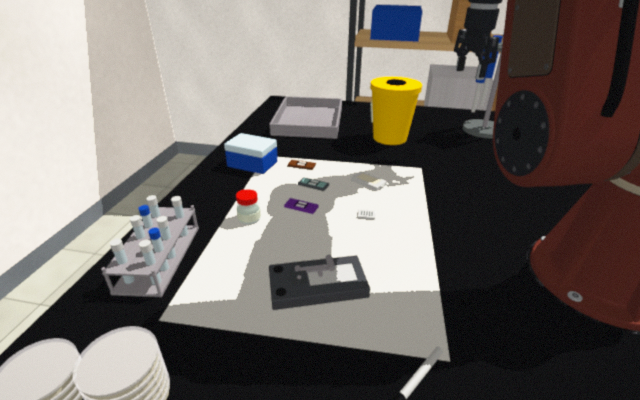

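The top view shows the chamber in grey-green at pixel (390,181). The purple look-alike is at (345,180) and the brown one at (430,157). The stage is at (242,219), with its hinge end up (+x) and the white window near (250,240). Next I'll enlarge both views for corner measurement.

```bash
cat > h.py <<'E'
import numpy as np,cv2
from scipy.spatial.transform import Rotation as R
def cam(c):
    q=c["attitude"]; M=R.from_quat([q[1],q[2],q[3],q[0]]).as_matrix()
    return M,np.array(c["xyz"]),200/np.tan(np.radians(c["fov_y"]/2)),c["cx"],c["cy"]
def proj(c,P):
    M,t,f,cx,cy=cam(c); p=(np.atleast_2d(P)-t)@M
    return np.c_[f*p[:,0]/p[:,2]+cx,f*p[:,1]/p[:,2]+cy]
def ray(c,uv,z):
    M,t,f,cx,cy=cam(c); uv=np.atleast_2d(uv)
    d=np.c_[(uv[:,0]-cx)/f,(uv[:,1]-cy)/f,np.ones(len(uv))]@M.T
    return t+d*((z-t[2])/d[:,2])[:,None]
def place(pose,L):  # pose x,y,yaw,z0
    x,y,a,z=pose; c,s=np.cos(a),np.sin(a); L=np.atleast_2d(L)
    return np.c_[x+c*L[:,0]-s*L[:,1],y+s*L[:,0]+c*L[:,1],z+L[:,2]]
E
python3 - <<'E'
from rig import eyes
from h import *
t=cv2.imread("pics/top0.png"); s=cv2.imread("pics/side0.png")
a=cv2.resize(t[170:270,200:300],None,fx=4,fy=4,interpolation=cv2.INTER_CUBIC)
b=cv2.resize(t[140:220,330:430],None,fx=4,fy=4,interpolation=cv2.INTER_CUBIC)
c=cv2.resize(s[245:317,260:380],None,fx=3.3333,fy=3.3333,interpolation=cv2.INTER_CUBIC)[:240,:400]
d=cv2.resize(s[170:220,280:380],None,fx=4,fy=4,interpolation=cv2.INTER_CUBIC)
o=np.zeros((600,800,3),np.uint8); o[:400,:400]=a;o[:320,400:]=b;o[400:600,400:]=d
o[360:600,:400]=c
cv2.imwrite("pics/z.png",o)
C={n:eyes.get_calibration(n) for n in("top","side")}
for n,p in(("top",[250,-111,1220]),("top",[150,-53,1206]),("top",[46,-54,1206]),("top",[-197,40,1169]),("top",[-200,33,1152]),("side",[-45,16,885]),("side",[-5,150,651])):
    M,tt,*_=cam(C[n]); print(n,np.round(M@np.array(p)+tt))
print(np.round(ray(C["top"],[[390,181]],8)),np.round(ray(C["top"],[[242,219],[252,241]],24)))
E
```

```text
top [ 662. -321.    6.]
top [ 605. -219.    9.]
top [ 609. -115.    9.]
top [517. 130.  27.]
top [521. 133.  45.]
side [ 607. -107.   10.]
side [515. 149.  22.]
[[ 603. -221.    8.]] [[519. 128.  24.]
 [467. 105.  24.]]
```

View pics/z.png

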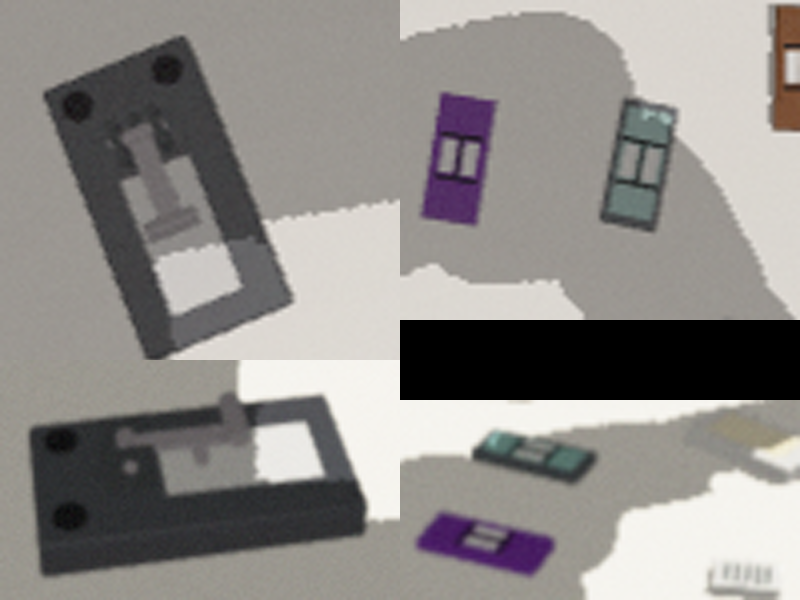

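The enlargement shows the stage's top-face corners and window clearly in both views, with the hinge cheeks at the upper-left end. The chamber is grey-green with a dark frame, at about (372..399, 164..198) in the top view. I'll refine the corners and fit the poses.

```bash
cat > fit.py <<'E'
from rig import eyes
from h import *
from scipy.optimize import least_squares
C={n:eyes.get_calibration(n) for n in("top","side")}
def px(n,pts,s,off,o=(0,0),sub=True):
    p=((np.array(pts,float)-o+.5)/s-.5+off).astype(np.float32).reshape(-1,1,2)
    g=cv2.cvtColor(cv2.imread(f"pics/{n}0.png"),cv2.COLOR_BGR2GRAY)
    q=cv2.cornerSubPix(g,p.copy(),(3,3),(-1,-1),(3,30,.01)) if sub else p
    q=np.where(np.linalg.norm(q-p,axis=2,keepdims=True)<1.5,q,p)
    return q.reshape(-1,2)
st=px("top",[[45,93],[183,37],[293,299],[150,360]],4,[200,170])
ss=px("side",[[30,428],[325,396],[365,508],[42,546]],3.3333,[260,245],(0,360))
wt=px("top",[[121,180],[192,155],[243,289],[172,319]],4,[200,170])
ct=px("top",[[626,98],[677,108],[655,231],[601,219]],4,[330,140],(400,0))
cs=px("side",[[486,431],[597,455],[577,477],[474,447]],4,[280,170],(400,400))
B=lambda l,w,z,cx=0:np.array([[cx+l/2,w/2,z],[cx+l/2,-w/2,z],[cx-l/2,-w/2,z],[cx-l/2,w/2,z]])
S=B(170,90,24);W=B(84,42,24,-25);K=B(76,34,8)
Ss=S[[1,2,3,0]]; 
def fit(obs,x0):
    f=lambda p:np.concatenate([(proj(C[n],place([*p,0],L))-q).ravel() for n,L,q in obs])
    r=least_squares(f,x0,loss="soft_l1"); print(np.round(r.x,3),"res",np.round(f(r.x),1)); return r.x
if __name__=="__main__":
    print(np.round(ray(C["top"],st,24)[:,:2]),np.round(ray(C["side"],ss,24)[:,:2]))
    print(np.round(ray(C["top"],wt,24)[:,:2]),np.round(ray(C["top"],ct,8)[:,:2]),np.round(ray(C["side"],cs,8)[:,:2]))
    fit([("top",S,st)],[519,128,.4]); fit([("side",S[[0,1,2,3]],ss)],[519,128,.4]); fit([("side",Ss,ss)],[519,128,.4]); fit([("top",W,wt)],[519,128,.4])
    fit([("top",K,ct)],[603,-221,-.2]); fit([("side",K,cs)],[603,-221,-.2])
E
python3 fit.py
```

```text
[[582. 202.]
 [615. 120.]
 [457.  56.]
 [425. 139.]] [[614. 122.]
 [459.  61.]
 [427. 144.]
 [582. 202.]]
[[529. 157.]
 [544. 118.]
 [466.  87.]
 [451. 127.]] [[ 645. -214.]
 [ 636. -245.]
 [ 563. -227.]
 [ 571. -194.]] [[ 641. -239.]
 [ 563. -226.]
 [ 571. -193.]
 [ 644. -216.]]
[5.19505e+02 1.29439e+02 3.82000e-01] res [-0.2 -0.   0.2 -0.3  0.2 -0.  -0.1  0.3]
[551.594 103.121 -26.199] res [  2.4 -25.3 -42.2 -23.2 -26.3   1.1  19.1   1.7]
[5.20507e+02 1.31823e+02 3.69000e-01] res [-0.8 -0.7  1.  -0.5  1.4 -0.3 -1.5  0.9]
[5.20711e+02 1.31050e+02 3.66000e-01] res [-0.1  0.   0.1 -0.2 -0.2  0.   0.2  0.2]
[ 6.03745e+02 -2.20065e+02 -2.56000e-01] res [-0.3 -0.   0.4 -0.2  0.   0.2 -0.1  0.1]
[ 601.858 -221.346   -1.855] res [ 14.2  -2.9  -2.5  -5.3 -10.9   1.5   3.2   5.7]
```

```bash
cat >> h.py <<'E'
ST=[520.2,130.3,0.376,0]; CH=[603.7,-219.5,-0.250,0]
def quat(psi):
    q=(R.from_euler("z",psi+np.pi)*R.from_euler("x",np.pi)).as_quat(); return np.array([q[3],q[0],q[1],q[2]])
def bar(th):
    c,s=np.cos(th),np.sin(th); return np.array([35-57*c+10*s,0,42+57*s+10*c])
def sp(L,dz=0): return place(ST,L)[0]+[0,0,dz]
E
python3 - <<'E'
from fit import *
fit([("side",K[[1,2,3,0]],cs)],[603,-221,-.2])
from rig import env,get_obs
print("bar by pixel",ray(C["top"],[[242.9,225.5]],58)[0],"model",sp(bar(0)))
D=-15  # TCP below bar
q=quat(ST[2]); t0=get_obs()["time"]
env.gripper_to(52,20)
env.movep(sp(bar(0),80),q); print(get_obs()["time"]-t0)
print("hit",env.servo_line(sp(bar(0),D),feed=120,stop_force=8))
o=get_obs(); print(o["time"],o["tool_pos"]-sp(bar(0)),o["contact_force"],o["joint_positions"][5])
im=eyes.grab_frame("side"); cv2.imwrite("pics/s1.png",cv2.resize(im[200:340,220:420,::-1],None,fx=4,fy=4))
E
```

```text
[ 6.04556e+02 -2.18050e+02 -1.92000e-01] res [ 1.3 -0.5 -0.1 -0.2  0.1 -0.2 -1.2  1.4]
bar by pixel [499.41046047 120.65304344  58.        ] model [499.73690055 122.22153722  52.        ]
2.775
hit False
4.1167 [ 5.38850396e-01 -3.55292954e-03 -1.44539895e+01] [ 0.3204053  -0.43666798 -0.37773592] -0.27830128849114255
```

View pics/s1.png

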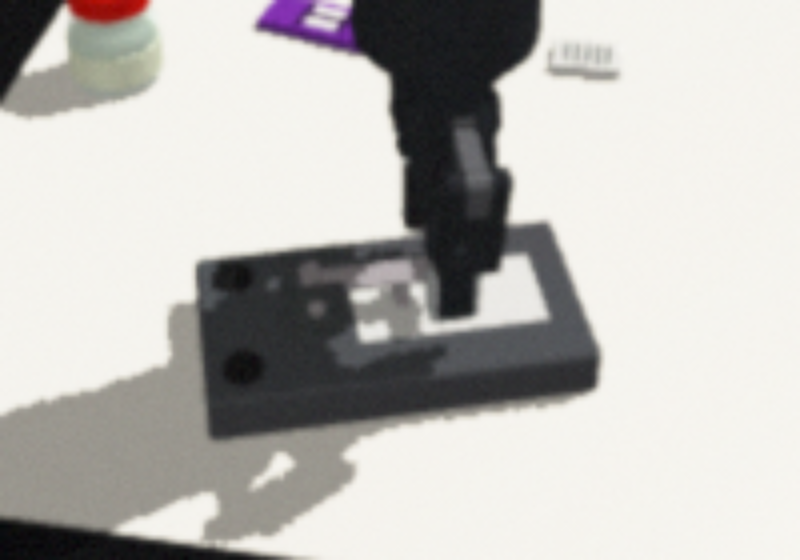

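The fingers straddle the bar's end at crop (455,270), clear of the stage top. Next I'll pinch it and swing the clip up.

Run:
```python
from h import *
from rig import env,get_obs,eyes
D=-15
env.gripper_to(24,20); o=get_obs(); print(o["gripper_width"],o["grasp_force"],o["contact_force"])
for th in np.linspace(.2,1.5,7):
    env.servo_line(sp(bar(th),D),feed=70)
    o=get_obs(); print(round(th,2),o["gripper_width"].round(1),o["contact_force"].round(1),o["time"])
env.gripper_to(52); env.servo_line(sp(bar(1.5),70),feed=200); env.wait(.3)
im=eyes.grab_frame("side"); print(get_obs()["time"]); cv2.imwrite("pics/s2.png",cv2.resize(im[180:320,220:420,::-1],None,fx=3,fy=3))
```

```text
28.97118390788801 22.834696769714355 [-1.41649276  1.27710065  5.15139537]Traceback (most recent call last):
  File "<stdin>", line 7, in <module>
AttributeError: 'float' object has no attribute 'round'
```

Run:
```python
from h import *
from rig import env,get_obs,eyes
D=-15
for th in np.linspace(.2,1.5,7)[1:]:
    env.servo_line(sp(bar(th),D),feed=70)
    o=get_obs(); print(round(th,2),round(o["gripper_width"],1),o["contact_force"].round(1),o["time"])
env.gripper_to(52); env.servo_line(sp(bar(1.5),70),feed=200); env.wait(.3)
im=eyes.grab_frame("side"); print(get_obs()["time"]); cv2.imwrite("pics/s2.png",cv2.resize(im[180:320,220:420,::-1],None,fx=3,fy=3))
```

```text
0.42 29.3 [-2.   1.  -0.4] 5.125
0.63 29.3 [-4.9  1.3  1.3] 5.45
0.85 29.4 [-4.1  0.9  3.2] 5.775
1.07 29.4 [-4.   0.9  4.2] 6.1
1.28 29.4 [-2.6  2.5  5.2] 6.425
1.5 29.3 [-1.7  2.5  6.3] 6.75
8.025
```

View pics/s2.png

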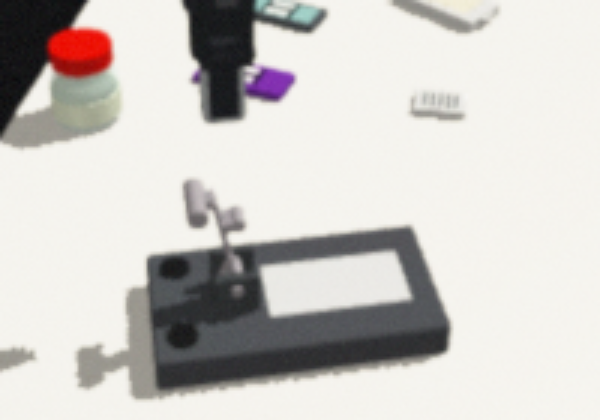

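The clip is up and stays up: bar at crop (195,200), past the hinge, with the window clear. Next I'll pick up the chamber and remeasure the now unobstructed window while the arm is away.

```bash
cat >> fit.py <<'E'
def winfit(n,im,x0=(520.2,130.3,.376)):
    m=np.zeros(im.shape[:2],np.uint8)
    cv2.fillPoly(m,[np.int32(np.round(proj(C[n],place([*x0,0],B(110,64,24,-30)))))],255)
    g=cv2.cvtColor(im,cv2.COLOR_RGB2GRAY); p0=proj(C[n],place([*x0,0],W)).astype(np.float32)
    q=cv2.cornerSubPix(g,p0.reshape(-1,1,2).copy(),(4,4),(-1,-1),(3,40,.01)).reshape(-1,2)
    return q,fit([(n,W,q)],x0)
E
python3 - <<'E'
from fit import *
from rig import env,get_obs
q=quat(CH[2]); g=place(CH,[-5,0,0])[0]
env.gripper_to(52)
env.movep(g+[0,0,90],q)
a,_=winfit("top",eyes.grab_frame("top")); b,_=winfit("side",eyes.grab_frame("side")); fit([("top",W,a),("side",W,b)],[520,130,.376])
env.servo_line(g+[0,0,25],feed=150)
print("hit",env.servo_line(g+[0,0,-8],feed=25,stop_force=4))
o=get_obs(); print(o["tool_pos"]-g,o["contact_force"],o["time"])
im=eyes.grab_frame("top")[120:240,310:460]; im2=eyes.grab_frame("side")[130:250,250:400]
cv2.imwrite("pics/c1.png",cv2.resize(np.hstack([im,im2])[...,::-1],None,fx=2.6,fy=2.6))
E
```

```text
[5.20523e+02 1.31056e+02 3.80000e-01] res [-0.   0.3  0.2  0.   0.1 -0.2 -0.2 -0.1]
[5.20883e+02 1.30456e+02 3.79000e-01] res [ 0.1  0.1  0.5 -0.2 -0.3  0.1 -0.2 -0. ]
[5.20728e+02 1.30789e+02 3.80000e-01] res [ 0.1  0.2  0.3 -0.   0.2 -0.2 -0.1 -0.2  0.1  0.3  0.5 -0.  -0.3  0.2
 -0.1  0.1]
hit True
[-0.17192024  0.08719254 -3.32184494] [-1.75403394  1.379923    6.81729658] 11.3583
```

View pics/c1.png

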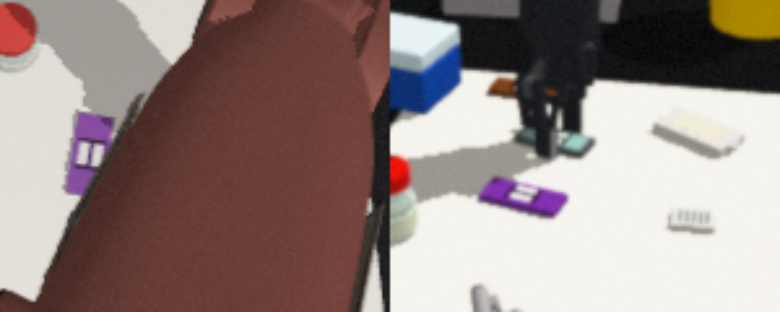

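Side view: the fingers straddle the chamber with their tips on the bench, touching at TCP z −3.3, which fits the open-finger setback. Next: grip, lift, carry and set down with force stop.

```bash
sed -i 's/^ST=.*/ST=[520.7,130.8,0.380,0]; CH=[603.7,-219.5,-0.250,0]/' h.py
python3 - <<'E'
from fit import *
from rig import env,get_obs
q=quat(CH[2]); g=place(CH,[-5,0,0])[0]
env.servo_line(g+[0,0,.5],feed=30)
env.gripper_to(28,30); o=get_obs(); print("w",o["gripper_width"],o["grasp_force"],o["contact_force"],o["tool_pos"]-g)
env.servo_line(g+[0,0,110],feed=120); o=get_obs(); print("w",o["gripper_width"],o["grasp_force"],o["time"])
t=sp([-30,0,24])
env.movep(t+[0,0,90],quat(ST[2])); 
o=get_obs(); print("w",o["gripper_width"],o["tool_pos"]-t,o["time"])
env.servo_line(t+[0,0,40],feed=100)
o=get_obs();print(o["tool_pos"]-t,o["time"])
im2=eyes.grab_frame("side")[180:320,240:400]
cv2.imwrite("pics/c2.png",cv2.resize(im2[...,::-1],None,fx=4,fy=4))
E
```

```text
w 33.04438186901164 30.033007264137268 [ 0.13735383 -0.5952672   2.12748921] [-0.00107069  0.00296523  0.50168106]
w 32.71041906740826 29.818743467330933 13.125
w 32.83071671704528 [ 0.81064422 -0.72743349 90.02615316] 14.4583
[ 0.37525568 -0.2627605  40.22206226] 15.1083
```

View pics/c2.png

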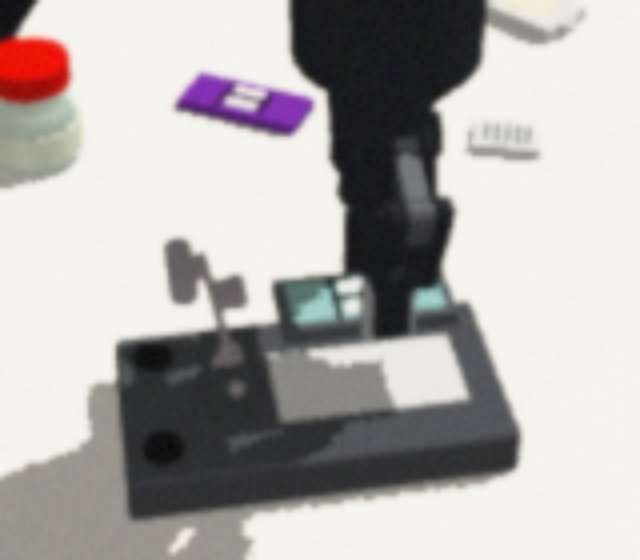

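The chamber hangs level and the clip stays open. Before lowering I'll check the chamber's position in the grasp from its near-edge corners in this picture, about (286,329) and (461,306) in the crop.

Run:
```python
from fit import *
c4=(np.array([[275,283],[286,331],[461,306]],float)+.5)/4-.5+[240,180]
P=ray(C["side"],c4,63.7+8); print(P)
x,y,a,_=ST; d=P[:,:2]-[x,y]; c,s=np.cos(a),np.sin(a)
print(np.c_[d@[c,s],d@[-s,c]])
exp=place([*sp([-25,0,0])[:2],a,63.7],K); print("expected px in crop",(proj(C["side"],exp)-[240,180]+.5)*4-.5)
```

```text
[[538.66658462 121.5503121   71.7       ]
 [527.34351253 150.53439288  71.7       ]
 [457.58669627 119.91565866  71.7       ]]
[[ 13.25403318 -15.25403205]
 [ 13.48948542  15.86241798]
 [-62.64831821  13.30211336]]
expected px in crop [[287.59846915 332.68926016]
 [274.95473932 280.3572493 ]
 [444.15037215 261.12993982]
 [464.04624097 311.6113898 ]]
```

The measured ends are 13.3 and −62.7 against 13 and −63 expected, so the grasp is centred. Setting it down now.

Run:
```python
from fit import *
from rig import env,get_obs
t=sp([-30,0,24]); q=quat(ST[2])
env.servo_line(t+[0,0,8],feed=60,attitude=q)
print("hit",env.servo_line(t+[0,0,-2.5],feed=12,stop_force=3))
o=get_obs(); print(o["tool_pos"]-t,o["contact_force"],o["time"])
env.wait(.2); env.gripper_to(46); env.wait(.1)
env.servo_line(t+[0,0,110],feed=150)
q0=bar(1.75); print(get_obs()["time"])
env.movep(sp(q0,90)+[0,0,0],quat(ST[2]))
im=eyes.grab_frame("side")[215:315,260:380]; it=eyes.grab_frame("top")[170:270,190:310]
cv2.imwrite("pics/c3.png",cv2.resize(np.hstack([im,it])[...,::-1],None,fx=3.3,fy=3.3,interpolation=cv2.INTER_CUBIC)); print(get_obs()["time"])
```

```text
hit True
[0.01399918 0.00509987 0.450852  ] [-0.52709978 -0.1149979   6.10972562] 16.4833
17.95
18.5333
```

View pics/c3.png

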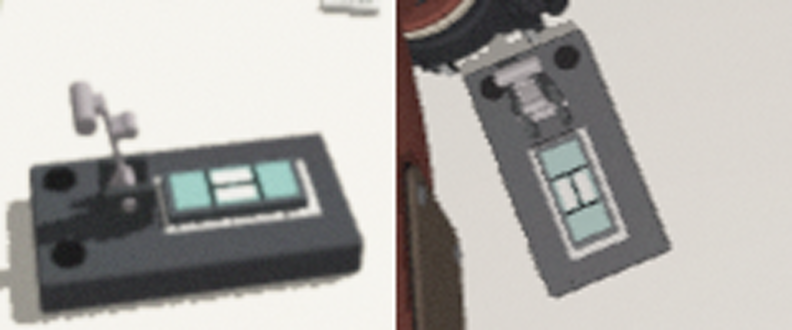

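The chamber lies flat, square and centred, with an even white margin, and the clip is still up. Next I'll pinch the bar and guide the clip down.

Run:
```python
from fit import *
from rig import env,get_obs
D=-15
env.gripper_to(52)
print("hit",env.servo_line(sp(bar(1.75),D),feed=90,attitude=quat(ST[2]),stop_force=8))
env.gripper_to(24,20); o=get_obs(); print(o["gripper_width"],o["contact_force"])
for th in [1.5,1.25,1.0,.8,.6,.4,.25,.13]:
    env.servo_line(sp(bar(th),D),feed=60 if th>.3 else 35)
    o=get_obs(); print(th,round(o["gripper_width"],1),o["contact_force"].round(1))
env.gripper_to(50); env.wait(.3)
env.servo_line(sp(bar(.13),110),feed=150)
env.movep([380,-60,300],quat(ST[2])); env.wait(.5)
im=eyes.grab_frame("side")[215:315,260:380]; it=eyes.grab_frame("top")[170:270,190:310]
cv2.imwrite("pics/c4.png",cv2.resize(np.hstack([im,it])[...,::-1],None,fx=3.3,fy=3.3,interpolation=cv2.INTER_CUBIC)); print(get_obs()["time"])
```

```text
hit False
29.532903748735247 [-0.17460436 -1.43903539  4.82426543]
1.5 29.2 [ 4.  -1.9  3.1]
1.25 29.3 [ 2.9 -2.9  6.1]
1.0 29.5 [ 0.8 -3.1  6. ]
0.8 29.4 [-0.1 -2.5  4.7]
0.6 29.3 [ 0.1 -2.8  3.1]
0.4 29.1 [-1.4 -3.3  1.5]
0.25 29.4 [-2.9 -2.7  3.4]
0.13 29.0 [-2.9 -2.1  2.8]
26.5667
```

View pics/c4.png

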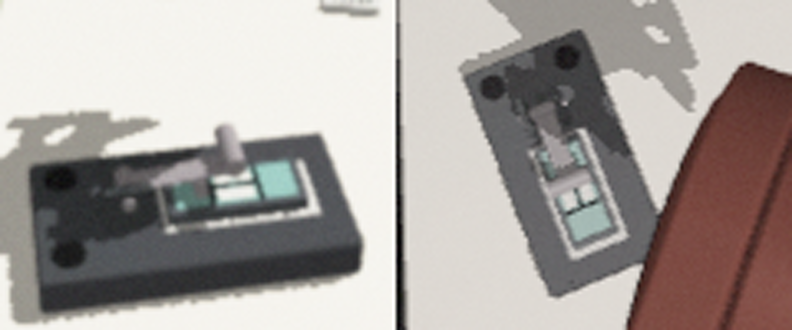

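The clip is down with its foot on the chamber, the chamber hasn't moved within its white margin, and the robot is clear.

```bash
python3 -c "
from rig import env
print(env.sign_off())"
```

```text
the job is handed in; nothing more can be done
None
```

The job is handed in: the clip was opened and stayed up, the chamber was set gently on the white window (flat, square and centred), and the clip was lowered onto it, at about 27 s of the 58 s allowed.

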